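# Run the hanging tile rack out over the drip tray and steady it

## Robot

A 6-joint arm with a two-finger parallel gripper is mounted at the origin on the work surface. World frame = base frame: x ahead of the robot, y to its left, z up, the work surface at z = 0. Lengths are in m, angles in rad, forces in N, time in s.
With the tool pointing down it reaches from about 0.3 to 0.875 m from the base axis. Payload 6.4 kg.
Tool frame: the origin (TCP) lies midway between the tips of the shut fingers; the grasp point (between the pads) lies 19 mm behind it; z points along the fingers, y is the direction in which the jaws open and shut (so a half turn about z gives the same grasp; the last joint's range is limited). The gripper opens to 85 mm and grips with 20 to 120 N. Pads are 22 mm wide; open, the fingers measure 114 mm over their backs; the gripper's body (76 mm by 85 mm) begins 54 mm behind the grasp point. The pads swing forward as they close: fully open they stand 13 mm farther back than shut.
Start: joints at [-0.206, 0.181, 1.607, -0, 1.354, -0.206], TCP at [0.575, 0, 0.231] pointing down, gripper open.
Joint ranges: [-2.99, 2.99], [-0.89, 2.07], [0.3, 2.58], [-1.14, 4.28], [0, 2.63], [-3.12, 3.12]. Speed limits (rad/s): [2.57, 2.57, 3.01, 3.14, 3.14, 3.14].

## Interface

Orientations are given as a unit quaternion [w, x, y, z].
In Python, from bench import ctrl gives the robot as it stands. The module is installed in compiled form; this text tells all that it offers.
- The arm moves only by the tool arm_command, never from a script. Its argument "plan" is one flat list of numbers, 4 for each row, row after row: the shift along the tool's x, y, z in mm, then the turn about the tool's z in rad. A call has 1 to 20 rows; each row shifts and turns the commanded pose from where the row before left it, along the tool's axes as they then stand; what a row does not reach is not made up. A row lasts 1/10 s, in which the tool goes at most 50 mm and 8.59 degrees, less where a joint would pass 70% of its speed; a pose out of reach is approached as far as the arm can. A call is refused whole if a number of a shift passes 50 or a number of a turn 0.15, either way. A call with a gripper value outside its range is refused whole. "grip" is the opening, from 0 (shut) to 1 (fully open), set as the call begins (left out, the last holds). The fingers move at their own pace and stop on an object; the grip force is fixed at half the most. Time passes only in rows, so rows that do not move let the fingers close. It gives the time, the measured TCP pose, the force and the opening at its end, in the units of the state.
- ctrl.get_obs(): the state, without advancing time (a new reading comes with each control period).
- ctrl.camera(name): name is "scene" or "side" or "wrist"; returns a dict with "color" (384x512x3 uint8, red, green, blue), "camera_matrix" (3x3 intrinsics, pixels), "k1" (the pictures are not rectified: a ray, as slopes to the right and down, at radius r is drawn at 1 + k1 r^2 times it, then the intrinsics apply), "eye" and "attitude" of the camera in the world; the wrist camera has in their place "T_tool_cam" (4x4, takes a point from camera to tool coordinates, whose origin is the TCP and whose axes are the flange's). Camera axes: x right, y up, looking along -z (the intrinsics and any distortion apply to the point x, -y, -z); pixel columns grow to the right and rows downward; lengths in m; the calibration is good to about 2 mm. A picture is of the moment at which its call begins: read the wrist's pose just before it. There is no depth.
- ctrl.hand_in(): hands the job in, once; it reports no verdict.
The state is a dict: "time_s": time; "q": joint angles; "dq": joint speeds; "joint_efforts": joint torques, N m; "eef_pos": TCP position; "eef_rot": TCP orientation; "wrist_force": force on the tool from outside, world axes, zero at the start; "torque": the same for the moment, N m; "opening": opening from 0.0 (shut) to 1.0 (fully open).
Only numpy, scipy, OpenCV 4.12 (cv2) and the standard library are available. Lean on these libraries where they do the work, as an engineer would, in place of code of your own. Each camera call takes 0.05 s, during which the arm holds its last target. There are 200 camera calls.

## Task

Take the black ball knob at the end of the pivoted boom and tip the boom so that the runner with its hanging rack of clay tiles rolls along it by itself. Stop it with the rack centred over the white drip tray, hanging still and not swinging, and keep it there for a good five seconds; finish while still holding the knob, with the boom raised off its rest. Touch only the knob and boom, never the runner, rack or tiles, do not let the runner roll up against the stop at the post end or the rack swing wildly, and leave the other things on the table alone.

Things in the scene. Friction and masses are not known exactly. Their poses are not given: they have to be found in the camera images.
- knob (a point): Centre of the black ball knob, 36 mm in diameter, on an upright stem on the boom's free end, 45 mm above the boom's centre line. Grip it from above, any yaw, and move it up and down. At the start about 0.235 m above the table, 0.285 m with the boom level. It bears down with 5 to 10 N. Axes are the boom's: y along it from the knob to the post, x level across it, away from the robot at yaw 0.
- boom (a joint): Tilt of the boom in rad: 0 level, positive knob end up, -0.1 (knob end on its rest, the start) to 0.1. Aluminium bar 18 mm wide, 24 mm high, 0.5 kg; its hinge on the post is level, 0.24 m above the table and 0.50 m along the boom from the knob; damping 0.5 N m s/rad. It falls back to its rest if let go. The runner rolls towards the post when positive, towards the knob when negative.
- runner (a joint): Position of the runner along the boom in m: 0 at the rubber stop near the knob (the start), growing towards the post, 0.205 at the stop near the post; distance from the hinge = 0.335 - value. It rolls almost freely: acceleration about 9.81 x boom tilt, rolling friction 0.05 N and 0.1 N s/m. Runner 0.5 kg (without the rack), masses of runner and rack vary up to 30 per cent.
- runner_mid (a point): Middle of the runner, on the boom's centre line: two steel cheek plates 56 mm long, 62 mm high, with small wheels on top of the boom and a brass pin 30 mm below the centre line, from which the rack hangs. Axes are the boom's.
- rack (a joint): Angle in rad of the rack to the boom about the brass pin: 0 square to the boom, positive with the rack's lower edge swung towards the post. The rack hangs plumb when this equals the boom's tilt. Almost no damping (0.0008 N m s/rad); it swings once in about 1.0 s.
- rack_low (a point): Lower end of the rack's middle line, 100 mm below the brass pin. The rack is a steel spreader bar 200 mm long along the boom with two clay tiles (75 mm wide, 70 mm high, 9 mm thick) clipped under it; nominal 0.4 kg, centre of mass 27 mm below the pin, radius of gyration about the pin 82 mm.
- tray_in (a point): Centre of the inner floor, 5 mm above the table, of the fixed white open drip tray, 260 mm long along the boom, 120 mm wide, 40 mm high, right under the boom. rack_low must come over this point (level distance); when 25 mm off, the rack's end is over the rim. Its y axis is parallel to the boom.
- slab: Loose clay slab 130 x 110 x 12 mm lying beyond the boom; origin under its centre. Leave alone.
- jar: Loose closed jar, 70 mm wide, 100 mm high, beyond the boom; origin under its centre. Leave alone.
- fettler: Loose brush 180 mm long lying on the table; origin at its middle. Leave alone.
- cup: Loose white mug, 76 mm wide, 90 mm high; origin under its centre. Leave alone.

How it is judged:
By the outcome, as a careful person would: the job done as asked, in the order asked, and still so for the second after the job is handed in, while the arm keeps its last pose, push and grip.
It also fails if it takes over 56 s, if anything falls off the work surface, if the arm or the gripper's body presses on something with over 40 N, if the wrist force passes 120 N, or if a joint passes its speed limit or range.

## Working session

There is one attempt and no reset: what is moved stays moved. The work goes in short steps, Python scripts to look and compute and a tool call to move; the robot and the scene stay as the last step left them, time stands still between calls to the robot, and variables do not carry over. Pictures are saved under pics/ and viewed, about 8 in all and at most 12, crops included, and the job is handed in when it is done.

Besides the shell and the picture viewer there is one more tool, called as a command line: name --argument value ..., lists and objects as JSON in quotes. arm_command: Moves the arm, as the interface text tells. Its arguments: {"type":"object","properties":{"plan":{"type":"array","items":{"type":"number"}},"grip":{"type":"number"}},"required":["plan"]}

```bash
mkdir -p pics; cat > h.py <<'E'
import numpy as np, cv2
from bench import ctrl
from scipy.spatial.transform import Rotation as R
def snap(n,f=None):
    o=ctrl.get_obs(); c=ctrl.camera(n)
    if f: cv2.imwrite('pics/'+f,c['color'][:,:,::-1])
    return o,c
def rot(a):
    a=np.array(a,float)
    return a if a.shape==(3,3) else R.from_quat(a[[1,2,3,0]]).as_matrix()
def campose(o,c):
    if 'eye' in c: return np.array(c['eye']),rot(c['attitude'])
    T=np.eye(4);T[:3,:3]=rot(o['eef_rot']);T[:3,3]=o['eef_pos'];M=T@np.array(c['T_tool_cam']);return M[:3,3],M[:3,:3]
def ray(o,c,uv):
    K=np.array(c['camera_matrix']);k=c['k1']
    p=cv2.undistortPoints(np.array([[uv]],float),K,np.array([k,0,0,0,0.]))[0,0]
    e,A=campose(o,c); d=A@np.array([p[0],-p[1],-1]); return e,d/np.linalg.norm(d)
def onz(o,c,uv,z):
    e,d=ray(o,c,uv); return e+d*(z-e[2])/d[2]
def proj(o,c,P):
    e,A=campose(o,c);K=np.array(c['camera_matrix']);q=A.T@(np.array(P)-e);x=np.array([q[0],-q[1]])/-q[2]
    x=x*(1+c['k1']*(x@x)); return K[0,0]*x[0]+K[0,2],K[1,1]*x[1]+K[1,2]
def tri(rs):
    A=0;b=0
    for e,d in rs:
        M=np.eye(3)-np.outer(d,d);A=A+M;b=b+M@e
    p=np.linalg.solve(A,b);return p,[np.linalg.norm((np.eye(3)-np.outer(d,d))@(p-e)) for e,d in rs]
E
python3 - <<'E'
from h import *
o,a=snap('scene');_,b=snap('side')
cv2.imwrite('pics/a.png',a['color'][:,:,::-1]);cv2.imwrite('pics/b.png',b['color'][:,:,::-1])
for c in(a,b):print(np.round(c['eye'],3),c['attitude'],c['camera_matrix'],c['k1'])
print(o)
E
```

```text
[ 1.159 -0.362  1.006] [0.81527794 0.27520114 0.16923472 0.48056822] [[426.41673826   0.         264.36301442]
 [  0.         426.41673826 184.35373952]
 [  0.           0.           1.        ]] 0.01299085299080753
[-0.053 -0.841  0.817] [ 0.82232292  0.45815798 -0.16043223 -0.29688009] [[487.27450333   0.         254.94906349]
 [  0.         487.27450333 182.56955104]
 [  0.           0.           1.        ]] -0.1378271580629937
{'time_s': 0.0, 'q': array([-2.06316217e-01,  1.81529743e-01,  1.60802188e+00,  6.17624308e-07,
        1.35380173e+00, -2.06299667e-01]), 'dq': array([ 1.56444373e-05,  3.96303993e-04,  7.10499313e-04,  5.51343832e-04,
       -1.32809972e-04, -1.10448411e-03]), 'joint_efforts': array([ 3.41415571e-04, -4.44869328e+01, -3.51340663e+01, -2.51131587e-04,
        9.11703974e-03,  3.43231875e-05]), 'eef_pos': array([5.74440844e-01, 1.25404911e-04, 2.30383808e-01]), 'eef_rot': array([-7.36982722e-04,  7.07112406e-01,  7.07100609e-01, -4.81529855e-04]), 'wrist_force': array([0.7247466 , 0.01787354, 0.02918892]), 'torque': array([-0.00663248,  0.02275738, -0.00865635]), 'opening': 1.002045178641738}
```

```bash
python3 -c "
import os;print(os.listdir('.'),os.listdir('pics'))"
```

```text
['pics', 'h.py'] ['a.png', 'b.png']
```

View pics/a.png

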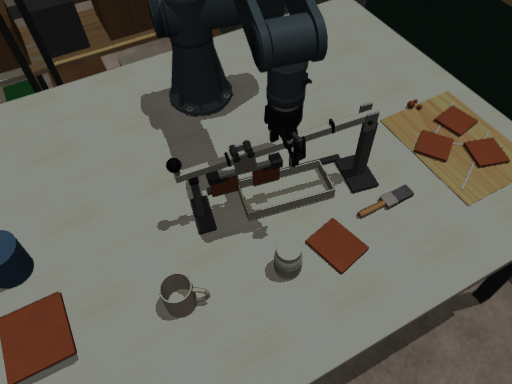

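View pics/b.png

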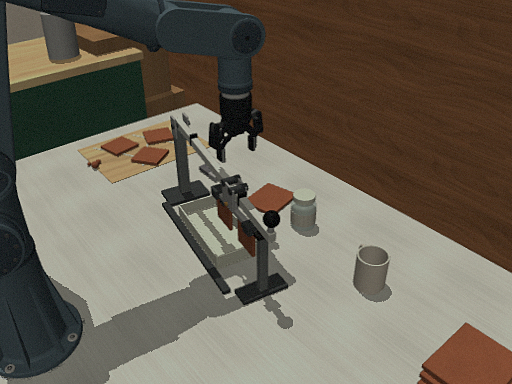

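Scene: knob at about (173,165), runner about (242,155), tray rim corners about (240,182), (323,164), (333,190), (248,214). Side: knob (271,219), tray behind the boom.

```bash
python3 - <<'E'
from h import *
o,a=snap('scene');o,b=snap('side')
def blob(c,u,v,r=16):
    g=c['color'][v-r:v+r,u-r:u+r].max(2); m=(g<45).astype(np.uint8)
    n,l,s,ce=cv2.connectedComponentsWithStats(m)
    k=1+np.argmax(s[1:,4]);print(s[k]);return ce[k]+[u-r,v-r]
ka=blob(a,173,165);kb=blob(b,271,219);print(ka,kb)
print(tri([ray(o,a,ka),ray(o,b,kb)]))
for uv in [(240,182),(323,164),(333,190),(248,214)]:print(onz(o,a,uv,.04).round(3))
x=a['color'][90:240,150:390,::-1]; y=b['color'][100:310,150:300,::-1]
x=cv2.resize(x,None,fx=3,fy=3,interpolation=2);cv2.imwrite('pics/a2.png',x)
E
```

```text
[  9   9  16  17 186]
[  8   7  17  18 227]
[173.76344086 165.41397849] [271.08370044 218.55066079]
(array([ 0.47593132, -0.24254819,  0.23336457]), [np.float64(0.0004057480097605255), np.float64(0.00040574800976056165)])
[ 0.457 -0.07   0.04 ]
[0.517 0.176 0.04 ]
[0.612 0.147 0.04 ]
[ 0.567 -0.1    0.04 ]
```

View pics/a2.png

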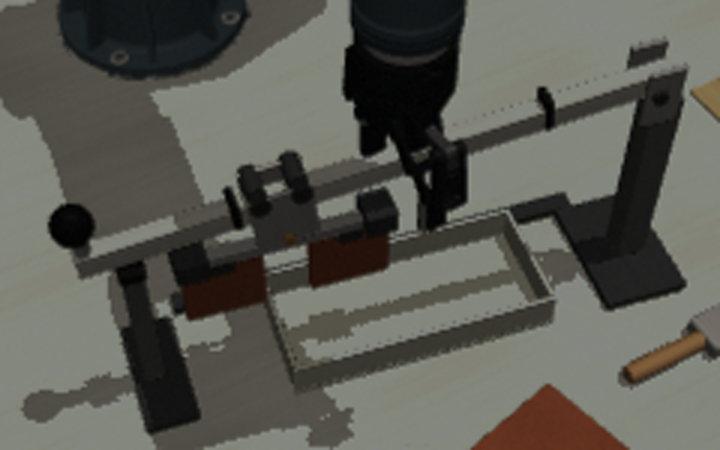

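Crop: runner at crop (285,205) with pin (290,238), tray rim corners visible at (553,300), (297,372), (508,210), hinge bolt (660,98). Raising, turning to the boom's yaw (~12°), then going above the knob.

arm_command --plan '[0,0,-50,0.105,0,0,-50,0.105,-37,-6.5,0,0,-37,-6.5,0,0,-37,-6.5,0,0,-37,-6.5,0,0,-37,-6.5,0,0,-37,-6.5,0,0,-36,-6.5,0,0,0,0,0,0,0,0,0,0]' --grip 1

```text
time_s: 1.3
eef_pos: [0.4764, -0.2433, 0.331]
eef_rot: [-0.0, 0.778, 0.628, 0.0]
wrist_force: [0.3, -1.0, -1.1]
opening: 1.0
```

```bash
python3 - <<'E'
from h import *
o=ctrl.get_obs();print(o['time_s'],o['eef_pos'],o['wrist_force'])
ow,w=snap('wrist');o,a=snap('scene')
cv2.imwrite('pics/w3.png',np.vstack([cv2.resize(w['color'][:,:,::-1],(400,300)),cv2.resize(a['color'][90:240,150:400,::-1],(500,300),interpolation=2)[:,:400]])) if 0 else None
x=cv2.resize(a['color'][90:220,150:390,::-1],(554,300),interpolation=2)
y=cv2.resize(w['color'][:,:,::-1],(400,300)); im=np.zeros((600,554,3),np.uint8);im[:300]=x;im[300:,:400]=y
cv2.imwrite('pics/c.png',im)
R_=rot(o['eef_rot']);print(R_.round(3))
for k in [[.476,-.2425,.235]]:print(proj(ow,w,k))
E
```

```text
1.3 [ 0.47636668 -0.24326306  0.33100876] [ 0.34140978 -1.01436053 -1.12626507]
[[ 0.209  0.978 -0.   ]
 [ 0.978 -0.209  0.001]
 [ 0.001 -0.    -1.   ]]
(np.float64(259.0877416348056), np.float64(195.1132018622342))
```

View pics/c.png

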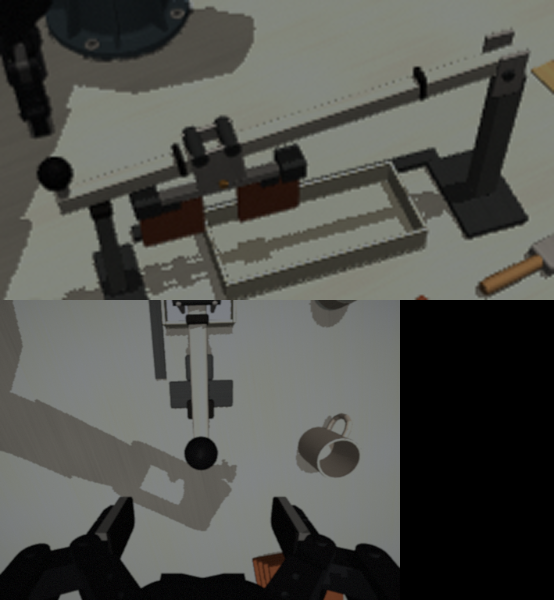

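Wrist view: knob at about (257,196) full-scale, predicted (259,195), boom vertical in image so yaw is right. Now measure tray centre and rack in the boom plane, then grasp.

```bash
cat >> h.py <<'E'
U=np.array([.209,.978,0]);N=np.array([.978,-.209,0]);KN=np.array([.476,-.2425,.2349]);H=KN+.502*U
def onplane(o,c,uv,off):
    e,d=ray(o,c,uv); p=e+d*((H-e)@N+off)/(d@N); return -(p-H)@U,p[2]
def rack(o,c,off=.0045,dbg=False):
    h=c['color'].astype(int);m=((h[:,:,0]>1.7*h[:,:,1])&(h[:,:,0]>45)).astype(np.uint8)
    box=np.zeros_like(m);box[120:230,190:345]=1;m*=box
    n,l,s,ce=cv2.connectedComponentsWithStats(m);ks=[k for k in range(1,n) if s[k,4]>60]
    if dbg:print([(s[k],ce[k].round(1)) for k in ks])
    ks=sorted(sorted(ks,key=lambda k:-s[k,4])[:2],key=lambda k:ce[k][0])
    P=np.array([onplane(o,c,ce[k],off) for k in ks]);d=P[0]-P[1]
    a=np.arctan2(d[1],d[0]) # + : knob-side end higher
    return P.mean(0),a,P
E
python3 - <<'E'
from h import *
o,a=snap('scene');o,b=snap('side')
print('t',o['time_s'],rack(o,a,dbg=True))
print('bolt',onplane(o,a,(370,122.7),.02))
cs=[(334.3,190),(249,213.5),(319.5,159.5)]
for uv in cs:
    p=onz(o,a,uv,.04);print(p.round(4),'s',-(p-H)@U,'n',(p-H)@N)
# tray inner floor light mask
E
```

```text
[(array([319, 218,  26,  12, 167], dtype=int32), array([332.3, 225.5]))]Traceback (most recent call last):
  File "<stdin>", line 3, in <module>
  File "h.py", line 37, in rack
    P=np.array([onplane(o,c,ce[k],off) for k in ks]);d=P[0]-P[1]
                                                            ~^^^
IndexError: index 1 is out of bounds for axis 0 with size 1
```

arm_command --plan '[0,0,40,0,0,0,40,0,0,0,25,0,0,0,13,0,0,0,0,0,0,0,0,0]'

```text
time_s: 2.1
eef_pos: [0.4776, -0.2429, 0.2146]
eef_rot: [0.001, 0.777, 0.629, 0.0]
wrist_force: [0.3, -0.1, 0.8]
opening: 0.998
```

arm_command --plan '[0,0,0,0,0,0,0,0,0,0,0,0,0,0,0,0,0,0,0,0,0,0,0,0]' --grip 0

```text
time_s: 2.7
eef_pos: [0.4748, -0.2427, 0.2144]
eef_rot: [-0.002, 0.777, 0.629, -0.002]
wrist_force: [-12.2, 3.4, 11.6]
opening: 0.394
```

Grip closed at 0.394 (≈ ball). Fix the tile mask (tiles are in shade).

```bash
sed -i 's/(h\[:,:,0\]>45)/(h[:,:,0]>25)/; s/box\[120:230,190:345\]=1/box[120:202,190:345]=1/' h.py; python3 - <<'E'
from h import *
o,a=snap('scene')
print(a['color'][185,222],a['color'][175,266])
try: print('t',o['time_s'],rack(o,a,dbg=True))
except Exception as e: print(e)
print('bolt',onplane(o,a,(370,122.7),.02))
cs=[(334.3,190),(249,213.5),(319.5,159.5)]
for uv in cs:
    p=onz(o,a,uv,.04);print(p.round(4),'s',-(p-H)@U,'n',(p-H)@N)
E
```

```text
[37 18 12] [36 17 11]
[(array([253, 168,  26,  17, 313], dtype=int32), array([264.7, 175.6])), (array([211, 176,  27,  20, 317], dtype=int32), array([225. , 186.2]))]
t 2.7 (array([0.33409878, 0.11558385]), np.float64(-0.039615068153734896), array([[0.38872914, 0.11341853],
       [0.27946843, 0.11774917]]))
bolt (np.float64(0.005998046996498695), np.float64(0.24786307484265324))
[0.6135 0.1502 0.04  ] s 0.08926631307689202 n 0.05235338000619478
[ 0.5666 -0.0971  0.04  ] s 0.3409475049067323 n 0.058262535088240065
[0.4974 0.1765 0.04  ] s 0.08779016474618379 n -0.06659890923787433
```

Rack measured at s≈0.334 (expected 0.330), tray centre s≈0.215 from the hinge: travel ≈ 0.119. Raise gently to tilt ≈ −0.02 (runner stays at its stop), relaxing the side load.

arm_command --plan '[0.2,-0.5,-2,0,0.2,-0.5,-4,0,0.2,-0.5,-4,0,0.2,-0.5,-4,0,0.2,-0.5,-4,0,0.2,0,-4,0,0.2,0,-4,0,0.2,0,-4,0,0.2,0,-4,0,0,0,-4,0,0,0,-2,0,0,0,0,0,0,0,0,0,0,0,0,0,0,0,0,0,0,0,0,0]'

```text
time_s: 4.35
eef_pos: [0.4748, -0.2416, 0.2527]
eef_rot: [0.001, 0.777, 0.629, -0.0]
wrist_force: [1.6, -6.1, -7.8]
opening: 0.391
```

```bash
cat > m.py <<'E'
from h import *
import sys
n=int(sys.argv[1]) if len(sys.argv)>1 else 1
for i in range(n):
    o,a=snap('scene');r=rack(o,a);print('t %.2f tcp z %.4f s %.4f z %.4f ang %.4f F %s'%(o['time_s'],o['eef_pos'][2],*r[0],r[1],o['wrist_force'].round(1)))
E
python3 m.py 10
python3 - <<'E'
from h import *
o,a=snap('scene')
cv2.imwrite('pics/d.png',cv2.resize(a['color'][90:240,150:390,::-1],(800,500),interpolation=2))
# boom tilt check with side camera knob
E
```

```text
t 4.35 tcp z 0.2527 s 0.3382 z 0.1390 ang -0.0422 F [ 1.6 -6.1 -7.8]
t 4.40 tcp z 0.2527 s 0.3383 z 0.1392 ang -0.0453 F [ 2.2 -6.1 -8.2]
t 4.45 tcp z 0.2527 s 0.3383 z 0.1391 ang -0.0432 F [ 2.  -6.6 -8. ]
t 4.50 tcp z 0.2527 s 0.3382 z 0.1391 ang -0.0446 F [ 2.1 -6.2 -9.1]
t 4.55 tcp z 0.2527 s 0.3383 z 0.1390 ang -0.0454 F [ 1.8 -6.1 -8.7]
t 4.60 tcp z 0.2527 s 0.3383 z 0.1390 ang -0.0422 F [ 2.1 -5.9 -8.1]
t 4.65 tcp z 0.2527 s 0.3383 z 0.1389 ang -0.0467 F [ 2.7 -5.5 -8.5]
t 4.70 tcp z 0.2527 s 0.3384 z 0.1391 ang -0.0455 F [ 2.3 -6.2 -8.5]
t 4.75 tcp z 0.2527 s 0.3383 z 0.1391 ang -0.0446 F [ 3.1 -5.3 -7.5]
t 4.80 tcp z 0.2527 s 0.3383 z 0.1390 ang -0.0450 F [ 1.7 -5.7 -9.9]
```

View pics/d.png

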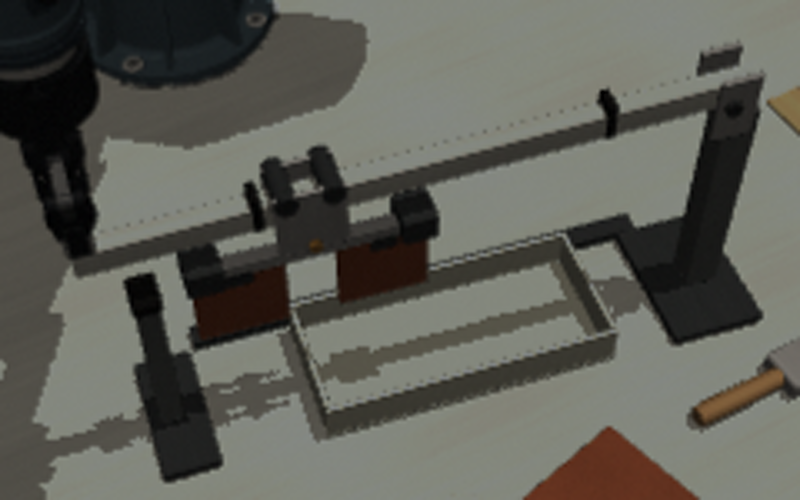

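Runner and rack are static and measure cleanly (angle bias −0.0445 = plumb). Tray corners in crop: (328,410), (615,331), (565,235), (292,304). Now tip slightly positive (≈+0.012).

arm_command --plan '[0,0,-1.8,0,0,0,-1.8,0,0.1,0,-1.8,0,0.1,0,-1.8,0,0.1,0,-1.8,0,0.1,0,-1.8,0,0,0,-1.8,0,0,0,-1.8,0,0,0,-1.8,0,0,0,-1.8,0,0,0,0,0,0,0,0,0]'

```text
time_s: 6.1
eef_pos: [0.4751, -0.2398, 0.2712]
eef_rot: [0.0, 0.777, 0.629, 0.0]
wrist_force: [5.0, -1.4, -9.3]
opening: 0.389
```

```bash
python3 m.py 3; python3 - <<'E'
from h import *
o=ctrl.get_obs();a=dict(np.load('/dev/null')) if 0 else None
E
python3 - <<'E'
from h import *
o,a=snap('scene')
for uv in [(248.4,213),(334.5,189.3),(319.5,160.5),(237.6,181.2)]:
    p=onz(o,a,uv,.04);print('s %.4f n %.4f'%(-(p-H)@U,(p-H)@N))
r=rack(o,a);print(o['time_s'],r[0],r[1])
E
```

```text
t 6.10 tcp z 0.2712 s 0.3369 z 0.1513 ang -0.0342 F [ 5.  -1.4 -9.3]
t 6.15 tcp z 0.2712 s 0.3365 z 0.1516 ang -0.0332 F [ 5.9 -2.2 -9.2]
t 6.20 tcp z 0.2712 s 0.3355 z 0.1516 ang -0.0350 F [ 5.4 -0.2 -9.2]
s 0.3421 n 0.0562
s 0.0878 n 0.0502
s 0.0892 n -0.0629
s 0.3427 n -0.0591
6.25 [0.3340115 0.1513711] -0.029698028292675434
```

Rolling as modelled (tray centre s≈0.2155). Hold 4 rows, then ease to the coasting tilt.

arm_command --plan '[0,0,0,0,0,0,0,0,0,0,0,0,0,0,1.2,0,0,0,1.6,0,0,0,1,0,0,0,0,0]'

```text
time_s: 7.0
eef_pos: [0.4751, -0.2402, 0.2675]
eef_rot: [0.0, 0.777, 0.629, 0.0]
wrist_force: [4.6, -2.5, -8.1]
opening: 0.392
```

```bash
python3 m.py 3
```

```text
t 7.00 tcp z 0.2675 s 0.3001 z 0.1500 ang -0.0461 F [ 4.6 -2.5 -8.1]
t 7.05 tcp z 0.2676 s 0.2976 z 0.1499 ang -0.0450 F [ 4.2 -2.  -7.4]
t 7.10 tcp z 0.2676 s 0.2949 z 0.1502 ang -0.0467 F [ 4.8 -2.2 -8.5]
```

arm_command --plan '[0,0,0,0,0,0,0,0,0,0,0,0,0,0,0,0,0,0,0,0,0,0,0,0]'

```text
time_s: 7.75
eef_pos: [0.4751, -0.2402, 0.2677]
eef_rot: [0.0, 0.777, 0.629, 0.0]
wrist_force: [4.1, -2.7, -7.0]
opening: 0.389
```

```bash
python3 m.py 3
```

```text
t 7.75 tcp z 0.2677 s 0.2653 z 0.1511 ang -0.0390 F [ 4.1 -2.7 -7. ]
t 7.80 tcp z 0.2678 s 0.2630 z 0.1513 ang -0.0383 F [ 5.  -1.8 -7.1]
t 7.85 tcp z 0.2678 s 0.2605 z 0.1512 ang -0.0426 F [ 4.3 -1.8 -7. ]
```

arm_command --plan '[0,0,0,0,0,0,0,0,0,0,0,0,0,0,0,0,0,0,1.6,0,0,0,1.6,0,0,0,0,0,0,0,0,0]'

```text
time_s: 8.7
eef_pos: [0.475, -0.2405, 0.2645]
eef_rot: [0.001, 0.777, 0.629, 0.0]
wrist_force: [4.9, -3.0, -6.7]
opening: 0.393
```

```bash
python3 m.py 3
```

```text
t 8.70 tcp z 0.2645 s 0.2308 z 0.1505 ang -0.0463 F [ 4.9 -3.  -6.7]
t 8.75 tcp z 0.2645 s 0.2299 z 0.1504 ang -0.0539 F [ 4.7 -3.1 -7. ]
t 8.80 tcp z 0.2645 s 0.2290 z 0.1505 ang -0.0553 F [ 4.3 -1.8 -6.4]
```

arm_command --plan '[0,0,-2.2,0,0,0,-1.5,0,0,0,0,0,0,0,0,0,0,0,0,0,0,0,1.8,0,0,0,1.9,0,0,0,0,0,0,0,0,0]'

```text
time_s: 9.75
eef_pos: [0.475, -0.2405, 0.2643]
eef_rot: [0.001, 0.777, 0.629, 0.0]
wrist_force: [5.0, -2.4, -5.8]
opening: 0.388
```

```bash
python3 m.py 4
```

```text
t 9.75 tcp z 0.2643 s 0.2279 z 0.1506 ang -0.0469 F [ 5.  -2.4 -5.8]
t 9.80 tcp z 0.2644 s 0.2277 z 0.1506 ang -0.0530 F [ 6.1 -2.9 -5.8]
t 9.85 tcp z 0.2643 s 0.2274 z 0.1505 ang -0.0555 F [ 5.1 -2.6 -7.5]
t 9.90 tcp z 0.2644 s 0.2273 z 0.1505 ang -0.0571 F [ 4.8 -2.5 -7. ]
```

arm_command --plan '[0,0,-2.5,0,0,0,-2.5,0,0,0,0,0,0,0,0,0,0,0,0,0,0,0,2.5,0,0,0,2.5,0,0,0,0,0,0,0,0,0,0,0,0,0]'

```text
time_s: 10.95
eef_pos: [0.475, -0.2405, 0.2643]
eef_rot: [0.001, 0.777, 0.629, 0.0]
wrist_force: [5.9, -3.1, -6.1]
opening: 0.388
```

```bash
python3 m.py 4
```

```text
t 10.95 tcp z 0.2643 s 0.2246 z 0.1507 ang -0.0615 F [ 5.9 -3.1 -6.1]
t 11.00 tcp z 0.2643 s 0.2249 z 0.1506 ang -0.0586 F [ 5.8 -3.5 -5.9]
t 11.05 tcp z 0.2643 s 0.2254 z 0.1504 ang -0.0542 F [ 6.5 -2.6 -7.7]
t 11.10 tcp z 0.2643 s 0.2258 z 0.1506 ang -0.0496 F [ 5.2 -3.2 -5.9]
```

arm_command --plan '[0,0,-3.75,0,0,0,-3.75,0,0,0,0,0,0,0,0,0,0,0,0,0,0,0,3.75,0,0,0,3.75,0,0,0,0,0,0,0,0,0,0,0,0,0]'

```text
time_s: 12.15
eef_pos: [0.475, -0.2405, 0.2642]
eef_rot: [0.001, 0.777, 0.629, 0.0]
wrist_force: [5.8, -2.5, -6.4]
opening: 0.392
```

```bash
python3 m.py 20
```

```text
t 12.15 tcp z 0.2642 s 0.2133 z 0.1507 ang -0.0642 F [ 5.8 -2.5 -6.4]
t 12.20 tcp z 0.2642 s 0.2135 z 0.1508 ang -0.0633 F [ 5.2 -1.8 -6.4]
t 12.25 tcp z 0.2642 s 0.2139 z 0.1508 ang -0.0563 F [ 5.6 -2.9 -6.6]
t 12.30 tcp z 0.2642 s 0.2144 z 0.1510 ang -0.0522 F [ 5.6 -3.4 -6.1]
t 12.35 tcp z 0.2642 s 0.2148 z 0.1509 ang -0.0448 F [ 5.6 -2.5 -6.3]
t 12.40 tcp z 0.2642 s 0.2150 z 0.1511 ang -0.0361 F [ 6.7 -2.2 -7. ]
t 12.45 tcp z 0.2642 s 0.2156 z 0.1508 ang -0.0258 F [ 4.8 -2.3 -6.5]
t 12.50 tcp z 0.2642 s 0.2164 z 0.1511 ang -0.0168 F [ 5.5 -2.2 -6.2]
t 12.55 tcp z 0.2642 s 0.2169 z 0.1510 ang -0.0172 F [ 5.7 -2.8 -6. ]
t 12.60 tcp z 0.2642 s 0.2171 z 0.1511 ang -0.0159 F [ 5.8 -2.6 -6.9]
t 12.65 tcp z 0.2642 s 0.2169 z 0.1512 ang -0.0145 F [ 5.6 -2.5 -6.2]
t 12.70 tcp z 0.2642 s 0.2168 z 0.1509 ang -0.0151 F [ 6.4 -2.7 -5.9]
t 12.75 tcp z 0.2642 s 0.2160 z 0.1510 ang -0.0211 F [ 5.9 -2.1 -6.6]
t 12.80 tcp z 0.2642 s 0.2155 z 0.1509 ang -0.0308 F [ 6.6 -2.5 -6.2]
t 12.85 tcp z 0.2642 s 0.2150 z 0.1509 ang -0.0387 F [ 6.1 -2.4 -6.5]
t 12.90 tcp z 0.2642 s 0.2148 z 0.1508 ang -0.0435 F [ 6.2 -2.6 -6.5]
t 12.95 tcp z 0.2642 s 0.2144 z 0.1508 ang -0.0512 F [ 5.6 -2.1 -6. ]
t 13.00 tcp z 0.2642 s 0.2140 z 0.1508 ang -0.0565 F [ 5.8 -2.7 -6.1]
t 13.05 tcp z 0.2642 s 0.2137 z 0.1508 ang -0.0648 F [ 5.8 -2.4 -5.1]
t 13.10 tcp z 0.2642 s 0.2136 z 0.1508 ang -0.0614 F [ 5.8 -2.4 -6.8]
```

Stopped at s≈0.2153 (target 0.2155), with a decaying ±0.025 rad swing. Let it die out and hold.

arm_command --plan '[0,0,0,0,0,0,0,0,0,0,0,0,0,0,0,0,0,0,0,0,0,0,0,0,0,0,0,0,0,0,0,0,0,0,0,0,0,0,0,0,0,0,0,0,0,0,0,0,0,0,0,0,0,0,0,0,0,0,0,0,0,0,0,0,0,0,0,0,0,0,0,0,0,0,0,0,0,0,0,0]'

```text
time_s: 15.15
eef_pos: [0.475, -0.2405, 0.2642]
eef_rot: [0.001, 0.777, 0.629, 0.0]
wrist_force: [5.6, -2.4, -6.1]
opening: 0.39
```

arm_command --plan '[0,0,0,0,0,0,0,0,0,0,0,0,0,0,0,0,0,0,0,0,0,0,0,0,0,0,0,0,0,0,0,0,0,0,0,0,0,0,0,0,0,0,0,0,0,0,0,0,0,0,0,0,0,0,0,0,0,0,0,0,0,0,0,0,0,0,0,0,0,0,0,0,0,0,0,0,0,0,0,0]'

```text
time_s: 17.15
eef_pos: [0.475, -0.2405, 0.2642]
eef_rot: [0.001, 0.777, 0.629, 0.0]
wrist_force: [5.1, -2.9, -6.9]
opening: 0.391
```

arm_command --plan '[0,0,0,0,0,0,0,0,0,0,0,0,0,0,0,0,0,0,0,0,0,0,0,0,0,0,0,0,0,0,0,0,0,0,0,0,0,0,0,0,0,0,0,0,0,0,0,0,0,0,0,0,0,0,0,0,0,0,0,0,0,0,0,0,0,0,0,0,0,0,0,0,0,0,0,0,0,0,0,0]'

```text
time_s: 19.15
eef_pos: [0.475, -0.2405, 0.2642]
eef_rot: [0.001, 0.777, 0.629, 0.0]
wrist_force: [5.8, -2.4, -6.0]
opening: 0.389
```

```bash
python3 m.py 20 | cut -c1-60; python3 - <<'E'
from h import *
o,a=snap('scene');o,b=snap('side')
x=cv2.resize(a['color'][90:240,150:390,::-1],(800,500),interpolation=2);cv2.imwrite('pics/e.png',x)
cv2.imwrite('pics/f.png',cv2.resize(b['color'][100:310,140:310,::-1],(486,600),interpolation=2))
E
```

```text
t 19.15 tcp z 0.2642 s 0.2147 z 0.1507 ang -0.0496 F [ 5.8 -
t 19.20 tcp z 0.2642 s 0.2148 z 0.1508 ang -0.0477 F [ 4.6 -
t 19.25 tcp z 0.2642 s 0.2147 z 0.1509 ang -0.0454 F [ 6.8 -
t 19.30 tcp z 0.2642 s 0.2149 z 0.1510 ang -0.0414 F [ 5.8 -
t 19.35 tcp z 0.2642 s 0.2150 z 0.1510 ang -0.0403 F [ 6.2 -
t 19.40 tcp z 0.2642 s 0.2150 z 0.1509 ang -0.0405 F [ 4.6 -
t 19.45 tcp z 0.2642 s 0.2150 z 0.1510 ang -0.0355 F [ 6.1 -
t 19.50 tcp z 0.2642 s 0.2153 z 0.1511 ang -0.0300 F [ 5.9 -
t 19.55 tcp z 0.2642 s 0.2153 z 0.1509 ang -0.0289 F [ 5.1 -
t 19.60 tcp z 0.2642 s 0.2154 z 0.1510 ang -0.0262 F [ 5.9 -
t 19.65 tcp z 0.2642 s 0.2154 z 0.1509 ang -0.0291 F [ 4.8 -
t 19.70 tcp z 0.2642 s 0.2154 z 0.1511 ang -0.0310 F [ 6.2 -
t 19.75 tcp z 0.2642 s 0.2151 z 0.1511 ang -0.0358 F [ 4.9 -
t 19.80 tcp z 0.2642 s 0.2149 z 0.1509 ang -0.0417 F [ 6.7 -
t 19.85 tcp z 0.2642 s 0.2150 z 0.1509 ang -0.0400 F [ 5.6 -
t 19.90 tcp z 0.2642 s 0.2149 z 0.1510 ang -0.0439 F [ 6.  -
t 19.95 tcp z 0.2642 s 0.2147 z 0.1509 ang -0.0453 F [ 5.3 -
t 20.00 tcp z 0.2642 s 0.2147 z 0.1508 ang -0.0471 F [ 5.9 -
t 20.05 tcp z 0.2642 s 0.2145 z 0.1508 ang -0.0477 F [ 5.  -
t 20.10 tcp z 0.2642 s 0.2147 z 0.1509 ang -0.0461 F [ 6.  -
```

View pics/e.png

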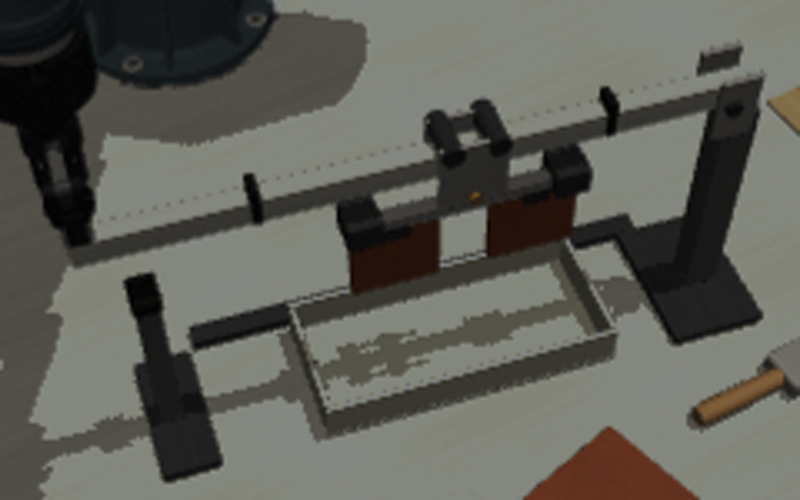

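View pics/f.png

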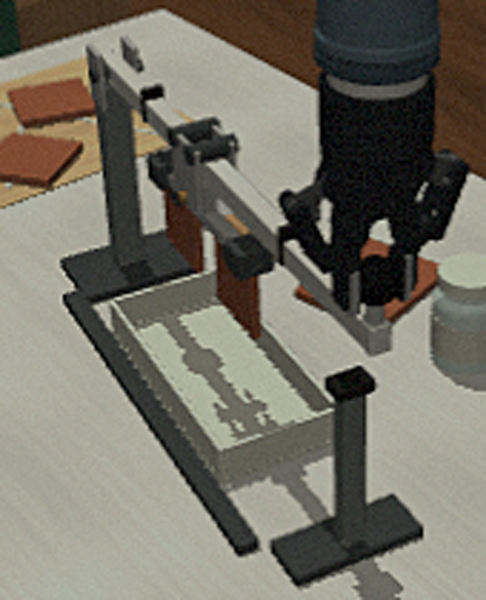

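Scene: rack sits over tray; crop tiles span x 350–575 above tray rim 292–615. Side crop: tile bottoms (166,242),(203,272),(217,305),(260,338); rim corners (112,303),(222,452). Cross-check with the side camera.

```bash
python3 - <<'E'
from h import *
o,b=snap('side')
f=lambda u,v:(u/2.859+140-.3,v/2.857+100-.3)
S=[onplane(o,b,f(*p),-.0045) for p in [(166,242),(203,272),(217,305),(260,338)]];print(np.round(S,4),np.mean(S,0))
T=[]
for p in [(112,303),(222,452),(332,412)]:
    q=onz(o,b,f(*p),.04);print('s %.4f n %.4f'%(-(q-H)@U,(q-H)@N))
E
```

```text
[[0.0837 0.0848]
 [0.1807 0.1056]
 [0.211  0.0867]
 [0.3068 0.1109]] [0.19555987 0.09699305]
s 0.0960 n -0.0701
s 0.3514 n -0.0637
s 0.3473 n 0.0436
```

```bash
python3 - <<'E'
from h import *
o,a=snap('scene');o,b=snap('side')
f=lambda u,v:(u/2.859+140-.3,v/2.857+100-.3)
g=lambda u,v:(u/3.333+150-.3,v/3.333+90-.3)
for p,q in [((328,410),(332,412)),((292,304),(222,452)),((565,235),(112,303))]:
    x,e=tri([ray(o,a,g(*p)),ray(o,b,f(*q))]);print('tray s %.4f n %.4f z %.4f res %.4f'%(-(x-H)@U,(x-H)@N,x[2],e[0]))
c=np.array([onplane(o,a,g(*p),.0045) for p in [(352,292),(438,271),(490,255),(574,236)]]);print('scene tile bottoms',c.round(4))
h=b['color'][160:230,185:240].astype(int);m=((h[:,:,0]>1.7*h[:,:,1])&(h[:,:,0]>25)).astype(np.uint8)
n,l,s,ce=cv2.connectedComponentsWithStats(m)
for k in range(1,n):
    if s[k,4]>40:
        ys,xs=np.where(l==k);P=np.c_[xs+185,ys+160]
        i=[np.argmin(P@np.array(d)) for d in [(1,.3),(1,-.7),(-1,-1)]]
        print(s[k][4],P[i].tolist(),np.round([onplane(o,b,P[j],-.0045) for j in i],4).tolist())
r=cv2.resize(b['color'][150:235,180:245,::-1],(455,595),interpolation=cv2.INTER_CUBIC);cv2.imwrite('pics/g.png',cv2.convertScaleAbs(r,alpha=1.6))
E
```

```text
tray s 0.3404 n 0.0485 z 0.0320 res 0.0015
tray s 0.3440 n -0.0623 z 0.0353 res 0.0019
tray s 0.0878 n -0.0680 z 0.0347 res 0.0004
scene tile bottoms [[0.3054 0.1202]
 [0.2333 0.1206]
 [0.1892 0.1251]
 [0.1164 0.1236]]
133 [[198, 167], [200, 185], [210, 194]] [[0.0976, 0.1489], [0.1022, 0.0931], [0.1759, 0.1057]]
162 [[216, 185], [217, 204], [230, 217]] [[0.223, 0.1602], [0.222, 0.1012], [0.3031, 0.1116]]
```

View pics/g.png

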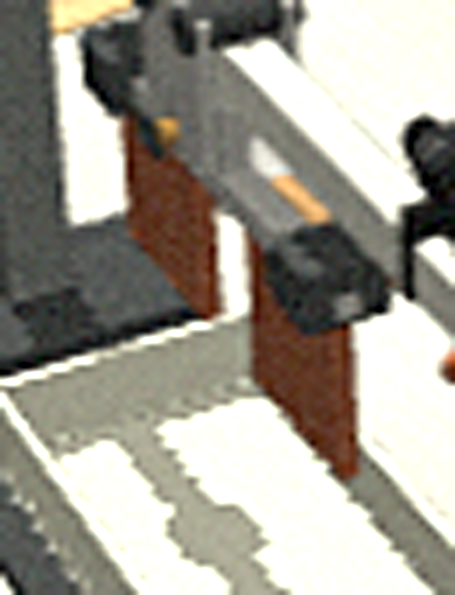

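Side: both tiles hang over the tray, near tile's lower corner at (231,217). Both views agree the boom plane is ~7 mm nearer the robot there than I assumed, so I compare triangulated points instead.

```bash
python3 - <<'E'
from h import *
o,a=snap('scene');o,b=snap('side')
g=lambda u,v:(u/3.333+150-.3,v/3.333+90-.3)
k=lambda u,v:(u/7+180-.4,v/7+150-.4)
X=[]
for p,q in [((352,292),(355,478)),((438,271),(255,382)),((490,255),(218,315)),((574,236),(130,232))]:
    x,e=tri([ray(o,a,g(*p)),ray(o,b,k(*q))]);X.append(x);print('tile s %.4f n %.4f z %.4f res %.4f'%(-(x-H)@U,(x-H)@N,x[2],e[0]))
x=np.mean(X,0);print('mean',-(x-H)@U,(x-H)@N,x[2])
f=lambda u,v:(u/2.859+140-.3,v/2.857+100-.3)
t=[tri([ray(o,a,g(*p)),ray(o,b,f(*q))])[0] for p,q in [((328,410),(332,412)),((292,304),(222,452)),((565,235),(112,303))]]
c=(t[0]+t[2])/2;d=t[1]-t[2];d/=np.linalg.norm(d)
print('tray c s %.4f n %.4f'%(-(c-H)@U,(c-H)@N),'off along tray (toward knob +):',(x-c)@d, 'len',np.linalg.norm(t[1]-t[2]))
bd=X[0]-X[3];print('tile dir n/s slope',bd@N/(-bd@U),'tray',d@N/(-d@U),o['time_s'])
E
python3 m.py 12 | cut -c1-60
```

```text
tile s 0.3034 n -0.0040 z 0.1090 res 0.0002
tile s 0.2281 n -0.0088 z 0.1049 res 0.0011
tile s 0.1849 n -0.0065 z 0.1102 res 0.0007
tile s 0.1082 n -0.0108 z 0.1050 res 0.0008
mean 0.20613648989959218 -0.007531663553421404 0.10726840806938027
tray c s 0.2141 n -0.0097 off along tray (toward knob +): -0.007723301200697137 len 0.256163499345076
tile dir n/s slope 0.03492827746464305 tray 0.022210653544344785 20.45
t 20.50 tcp z 0.2642 s 0.2151 z 0.1511 ang -0.0362 F [ 5.9 -
t 20.55 tcp z 0.2642 s 0.2152 z 0.1509 ang -0.0302 F [ 5.5 -
t 20.60 tcp z 0.2642 s 0.2154 z 0.1510 ang -0.0307 F [ 4.9 -
t 20.65 tcp z 0.2642 s 0.2153 z 0.1510 ang -0.0342 F [ 5.5 -
t 20.70 tcp z 0.2642 s 0.2151 z 0.1509 ang -0.0358 F [ 5.6 -
t 20.75 tcp z 0.2642 s 0.2150 z 0.1511 ang -0.0380 F [ 5.4 -
t 20.80 tcp z 0.2642 s 0.2148 z 0.1509 ang -0.0375 F [ 6.  -
t 20.85 tcp z 0.2642 s 0.2149 z 0.1510 ang -0.0386 F [ 6.2 -
t 20.90 tcp z 0.2642 s 0.2149 z 0.1511 ang -0.0438 F [ 6.9 -
t 20.95 tcp z 0.2642 s 0.2148 z 0.1509 ang -0.0434 F [ 5.9 -
t 21.00 tcp z 0.2642 s 0.2147 z 0.1510 ang -0.0475 F [ 6.  -
t 21.05 tcp z 0.2643 s 0.2147 z 0.1508 ang -0.0462 F [ 5.4 -
```

Triangulation puts the rack ≈8 mm past the tray centre (towards the post), against ≈0 from the single plane. There's plenty of time, so a small nudge back.

arm_command --plan '[0,0,3,0,0,0,3,0,0,0,0,0,0,0,0,0,0,0,0,0,0,0,-3.2,0,0,0,-3.3,0,0,0,0,0,0,0,0,0,0,0,0,0]'

```text
time_s: 22.1
eef_pos: [0.475, -0.2405, 0.2646]
eef_rot: [0.001, 0.777, 0.629, 0.0]
wrist_force: [6.2, -1.9, -6.2]
opening: 0.388
```

```bash
python3 m.py 12 | cut -c1-60
```

```text
t 22.10 tcp z 0.2646 s 0.2314 z 0.1504 ang -0.0242 F [ 6.2 -
t 22.15 tcp z 0.2646 s 0.2318 z 0.1508 ang -0.0175 F [ 6.1 -
t 22.20 tcp z 0.2646 s 0.2325 z 0.1507 ang -0.0144 F [ 6.3 -
t 22.25 tcp z 0.2646 s 0.2327 z 0.1506 ang -0.0154 F [ 5.9 -
t 22.30 tcp z 0.2646 s 0.2325 z 0.1508 ang -0.0157 F [ 6.5 -
t 22.35 tcp z 0.2646 s 0.2322 z 0.1508 ang -0.0233 F [ 6.8 -
t 22.40 tcp z 0.2646 s 0.2317 z 0.1508 ang -0.0327 F [ 5.9 -
t 22.45 tcp z 0.2646 s 0.2315 z 0.1508 ang -0.0351 F [ 6.6 -
t 22.50 tcp z 0.2646 s 0.2312 z 0.1505 ang -0.0412 F [ 6.  -
t 22.55 tcp z 0.2646 s 0.2307 z 0.1506 ang -0.0488 F [ 6.6 -
t 22.60 tcp z 0.2646 s 0.2301 z 0.1506 ang -0.0530 F [ 5.6 -
t 22.65 tcp z 0.2646 s 0.2299 z 0.1507 ang -0.0591 F [ 5.9 -
```

Moved 16 mm (true level ≈0.2653). Go back ~8 mm, timed 0.4 s later so the pulse cancels the existing swing.

arm_command --plan '[0,0,0,0,0,0,0,0,0,0,0,0,0,0,0,0,0,0,-3.2,0,0,0,-3.3,0,0,0,0,0,0,0,0,0,0,0,0,0,0,0,3.1,0,0,0,3.1,0,0,0,0,0,0,0,0,0,0,0,0,0]'

```text
time_s: 24.1
eef_pos: [0.475, -0.2405, 0.2649]
eef_rot: [0.0, 0.777, 0.629, 0.0]
wrist_force: [5.9, -3.7, -6.8]
opening: 0.388
```

```bash
python3 m.py 20 | cut -c1-60
```

```text
t 24.10 tcp z 0.2649 s 0.2205 z 0.1511 ang -0.0535 F [ 5.9 -
t 24.15 tcp z 0.2649 s 0.2207 z 0.1511 ang -0.0539 F [ 6.3 -
t 24.20 tcp z 0.2649 s 0.2207 z 0.1510 ang -0.0465 F [ 5.7 -
t 24.25 tcp z 0.2649 s 0.2205 z 0.1511 ang -0.0425 F [ 5.2 -
t 24.30 tcp z 0.2649 s 0.2209 z 0.1509 ang -0.0401 F [ 5.1 -
t 24.35 tcp z 0.2649 s 0.2212 z 0.1513 ang -0.0384 F [ 5.2 -
t 24.40 tcp z 0.2649 s 0.2216 z 0.1511 ang -0.0328 F [ 6.2 -
t 24.45 tcp z 0.2649 s 0.2220 z 0.1512 ang -0.0307 F [ 6.6 -
t 24.50 tcp z 0.2649 s 0.2223 z 0.1509 ang -0.0291 F [ 5.9 -
t 24.55 tcp z 0.2649 s 0.2224 z 0.1510 ang -0.0291 F [ 6.5 -
t 24.60 tcp z 0.2649 s 0.2224 z 0.1510 ang -0.0298 F [ 6.5 -
t 24.65 tcp z 0.2649 s 0.2223 z 0.1509 ang -0.0280 F [ 6.5 -
t 24.70 tcp z 0.2649 s 0.2220 z 0.1510 ang -0.0320 F [ 6.3 -
t 24.75 tcp z 0.2649 s 0.2218 z 0.1511 ang -0.0329 F [ 5.7 -
t 24.80 tcp z 0.2649 s 0.2214 z 0.1512 ang -0.0332 F [ 5.5 -
t 24.85 tcp z 0.2649 s 0.2212 z 0.1511 ang -0.0378 F [ 6.  -
t 24.90 tcp z 0.2649 s 0.2208 z 0.1510 ang -0.0403 F [ 5.5 -
t 24.95 tcp z 0.2649 s 0.2206 z 0.1512 ang -0.0420 F [ 5.9 -
t 25.00 tcp z 0.2649 s 0.2206 z 0.1511 ang -0.0480 F [ 6.3 -
t 25.05 tcp z 0.2649 s 0.2205 z 0.1511 ang -0.0525 F [ 5.8 -
```

Now at s≈0.2215 (corrected target 0.2227), swing ±0.011. Hold about 12 s to settle.

arm_command --plan '[0,0,0,0,0,0,0,0,0,0,0,0,0,0,0,0,0,0,0,0,0,0,0,0,0,0,0,0,0,0,0,0,0,0,0,0,0,0,0,0,0,0,0,0,0,0,0,0,0,0,0,0,0,0,0,0,0,0,0,0,0,0,0,0,0,0,0,0,0,0,0,0,0,0,0,0,0,0,0,0]'

```text
time_s: 27.1
eef_pos: [0.475, -0.2405, 0.2649]
eef_rot: [0.001, 0.777, 0.629, 0.0]
wrist_force: [5.3, -2.5, -6.8]
opening: 0.389
```

arm_command --plan '[0,0,0,0,0,0,0,0,0,0,0,0,0,0,0,0,0,0,0,0,0,0,0,0,0,0,0,0,0,0,0,0,0,0,0,0,0,0,0,0,0,0,0,0,0,0,0,0,0,0,0,0,0,0,0,0,0,0,0,0,0,0,0,0,0,0,0,0,0,0,0,0,0,0,0,0,0,0,0,0]'

```text
time_s: 29.1
eef_pos: [0.475, -0.2405, 0.2649]
eef_rot: [0.001, 0.777, 0.629, 0.0]
wrist_force: [6.8, -2.4, -6.2]
opening: 0.393
```

arm_command --plan '[0,0,0,0,0,0,0,0,0,0,0,0,0,0,0,0,0,0,0,0,0,0,0,0,0,0,0,0,0,0,0,0,0,0,0,0,0,0,0,0,0,0,0,0,0,0,0,0,0,0,0,0,0,0,0,0,0,0,0,0,0,0,0,0,0,0,0,0,0,0,0,0,0,0,0,0,0,0,0,0]'

```text
time_s: 31.1
eef_pos: [0.475, -0.2405, 0.2649]
eef_rot: [0.001, 0.777, 0.629, 0.0]
wrist_force: [5.6, -2.9, -7.3]
opening: 0.392
```

arm_command --plan '[0,0,0,0,0,0,0,0,0,0,0,0,0,0,0,0,0,0,0,0,0,0,0,0,0,0,0,0,0,0,0,0,0,0,0,0,0,0,0,0,0,0,0,0,0,0,0,0,0,0,0,0,0,0,0,0,0,0,0,0,0,0,0,0,0,0,0,0,0,0,0,0,0,0,0,0,0,0,0,0]'

```text
time_s: 33.1
eef_pos: [0.475, -0.2405, 0.2649]
eef_rot: [0.001, 0.777, 0.629, 0.0]
wrist_force: [5.0, -2.7, -7.5]
opening: 0.392
```

arm_command --plan '[0,0,0,0,0,0,0,0,0,0,0,0,0,0,0,0,0,0,0,0,0,0,0,0,0,0,0,0,0,0,0,0,0,0,0,0,0,0,0,0,0,0,0,0,0,0,0,0,0,0,0,0,0,0,0,0,0,0,0,0,0,0,0,0,0,0,0,0,0,0,0,0,0,0,0,0,0,0,0,0]'

```text
time_s: 35.1
eef_pos: [0.475, -0.2405, 0.2649]
eef_rot: [0.001, 0.777, 0.629, 0.0]
wrist_force: [6.1, -3.2, -5.9]
opening: 0.391
```

arm_command --plan '[0,0,0,0,0,0,0,0,0,0,0,0,0,0,0,0,0,0,0,0,0,0,0,0,0,0,0,0,0,0,0,0,0,0,0,0,0,0,0,0,0,0,0,0,0,0,0,0,0,0,0,0,0,0,0,0,0,0,0,0,0,0,0,0,0,0,0,0,0,0,0,0,0,0,0,0,0,0,0,0]'

```text
time_s: 37.1
eef_pos: [0.475, -0.2405, 0.2649]
eef_rot: [0.001, 0.777, 0.629, 0.0]
wrist_force: [5.6, -3.5, -6.9]
opening: 0.394
```

```bash
python3 m.py 20 | cut -c1-60
```

```text
t 37.10 tcp z 0.2649 s 0.2209 z 0.1510 ang -0.0398 F [ 5.6 -
t 37.15 tcp z 0.2649 s 0.2210 z 0.1511 ang -0.0380 F [ 5.7 -
t 37.20 tcp z 0.2649 s 0.2212 z 0.1511 ang -0.0388 F [ 5.7 -
t 37.25 tcp z 0.2649 s 0.2212 z 0.1510 ang -0.0358 F [ 6.1 -
t 37.30 tcp z 0.2649 s 0.2213 z 0.1512 ang -0.0385 F [ 6.7 -
t 37.35 tcp z 0.2649 s 0.2212 z 0.1512 ang -0.0369 F [ 5.7 -
t 37.40 tcp z 0.2649 s 0.2215 z 0.1512 ang -0.0351 F [ 6.5 -
t 37.45 tcp z 0.2649 s 0.2215 z 0.1514 ang -0.0383 F [ 6.8 -
t 37.50 tcp z 0.2649 s 0.2215 z 0.1511 ang -0.0370 F [ 6.8 -
t 37.55 tcp z 0.2649 s 0.2216 z 0.1513 ang -0.0348 F [ 5.5 -
t 37.60 tcp z 0.2649 s 0.2215 z 0.1512 ang -0.0346 F [ 6.  -
t 37.65 tcp z 0.2649 s 0.2215 z 0.1513 ang -0.0362 F [ 5.  -
t 37.70 tcp z 0.2650 s 0.2214 z 0.1511 ang -0.0372 F [ 7.  -
t 37.75 tcp z 0.2649 s 0.2212 z 0.1511 ang -0.0368 F [ 5.9 -
t 37.80 tcp z 0.2649 s 0.2212 z 0.1512 ang -0.0391 F [ 5.5 -
t 37.85 tcp z 0.2649 s 0.2213 z 0.1511 ang -0.0396 F [ 6.1 -
t 37.90 tcp z 0.2649 s 0.2211 z 0.1510 ang -0.0375 F [ 6.4 -
t 37.95 tcp z 0.2649 s 0.2210 z 0.1511 ang -0.0377 F [ 6.5 -
t 38.00 tcp z 0.2649 s 0.2210 z 0.1511 ang -0.0393 F [ 6.  -
t 38.05 tcp z 0.2649 s 0.2211 z 0.1510 ang -0.0393 F [ 5.6 -
```

Still to ±0.002 rad and unmoved for over 12 s. Handing in.

```bash
python3 -c "
from bench import ctrl
print(ctrl.hand_in())"
```

```text
the job is handed in; nothing more can be done
None
```

The rack is stopped over the drip tray and hanging still, with the gripper holding the knob and the boom about level, roughly 50 mm at the knob above its rest. I handed it in at about 38 s.

- **How it went:** I gripped the knob from above and tipped the boom by about 0.01 rad, so the runner rolled slowly towards the tray. It took a few short tips to finish. The last was timed to cancel most of the swing.
- **Stillness:** from about 25 s to 38 s the runner stayed put at s ≈ 0.221 m from the hinge. The rack's swing had died down to about ±0.002 rad by the end.
- **Contact:** the arm held only the knob, and the runner never came near the post-end stop. I saw no sign of anything else on the table being touched, though I took no picture to check that at the end.
- **Centring checks disagreed:** a single-camera estimate had first put the rack on centre. Using both cameras showed it about 8 mm too far towards the post, so I corrected it. By the corrected figure it ended about 1–2 mm from the tray centre, with perhaps 3–4 mm uncertainty. I did not repeat the two-camera check after that last correction.
- **Overshoot:** my first correction rolled the runner 16 mm instead of 8 mm, and one more small tip brought it back.

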